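# Raise a vial to the contact foot with a screw jack

### The job

Stand the small glass vial from the front of the worktop upright in the round recess of the screw jack's platform, then swing the jack's arm over it, fully against its stop. Turn the jack's knob to raise the platform until the vial's cap just touches the sprung foot under the arm and lifts it a little, about 2 mm and never hard up. Do not knock over or shift the other things standing about, and leave everything let go.

Things in the scene. Friction and masses are not known exactly. Their poses are not given: they have to be found in the camera images.
- vial: The only small glass vial with a crimped cap among the loose things at the front of the worktop: body 24 mm in diameter up to 39 mm, neck and cap 19 mm in diameter, 48 mm tall in all, 22 g or so. Stands upright; behind it a blue compartment tray with a 77 mm high front begins at x = 0.535 m, on the robot's right from y = 0.11 m on. Origin: centre of its underside; z up.
- jack: Screw jack fixed to the worktop (grey base plate 12 mm thick). Its pose and yaw vary. Origin: on the worktop under the platform's axis. In its own axes the knob stands 120 mm toward -y, and a steel post 18 mm in diameter stands 100 mm toward +x and carries the swing arm, 178 mm high at its hub and end. The base reaches from y = -160 to +45 mm, and from x = -45 to +119 mm.
- socket (a point): Centre of the floor of the round recess in the platform, where the vial's underside rests. The recess is 29 mm in diameter and 7 mm deep, with a 2 mm chamfer at its mouth, in an aluminium platform 64 mm square. With the platform fully down this floor is 53 mm above the worktop; it rises with the platform.
- platform (a joint): Height of the platform above its lowest position, m, 0 to 0.036. Driven by the knob only, 6 mm per radian of the knob; stays where it is left.
- knob (a joint): Angle of the knob, rad, 0 to 6. Grows as the knob is turned clockwise seen from above, which raises the platform 6 mm per radian (38 mm a turn). Stiff: about 0.13 N m to turn, and it stays where it is left.
- knob_grip (a point): On the vertical axis of the round black fluted knob, at the middle of its height. Knob 40 mm in diameter, 28 mm tall (14 mm above and below this point), 98 mm above the worktop, on a 16 mm stem with 26 mm of free height under it. It can be gripped from above at any yaw, and the gripper can turn back round it when opened.
- boom (a joint): Angle of the swing arm, rad. 0: against its stop, with the foot right above the platform's recess (arm along the jack's -x). Grows as it swings away toward the jack's +y, to 1.9 at most; seen from above it is closed by turning counterclockwise. Light friction (about 0.12 N m); stays where it is left.
- pivot (a point): On the swing arm's vertical hinge axis (the post), at the height of peg.
- peg (a point): On the axis of the arm's upright black handle peg, 17 mm below its top. Peg 12 mm in diameter, standing 45 mm up from the white arm's upper face (which is 28 mm below this point), 62 mm from the hinge axis; this point is 201 mm above the worktop. Can be pinched from above at any yaw, or pushed sideways.
- foot (a joint): How far the sprung foot is pushed up from its rest, m, 0 (not touched) to 0.012 (hard up). Soft spring: 0.3 N per mm, plus about 0.6 N at rest. A dark band 4 mm high on its stem comes out of the top of the arm's end as it is lifted.
- foot_face (a point): Centre of the flat underside of the round black foot, 22 mm in diameter, 100 mm from the hinge axis under the arm's end; 128 mm above the worktop when not touched.
- pill_jar: Bystander: brown medicine bottle with a screw cap, 45 mm in diameter, 72 mm tall, standing; origin at the centre of its underside.
- ampoule_a: Bystander: slender amber ampoule, 15 mm in diameter, 78 mm tall, standing; origin at the centre of its underside. Topples easily.
- ampoule_b: Bystander: a second ampoule like the first, 15 mm in diameter, 78 mm tall, standing; origin at the centre of its underside.
- clip: Bystander: binder clip lying flat, 43 x 25 mm, 20 mm high; origin at the centre of its underside.
- flask: Bystander: plastic infusion bottle, 52 x 56 mm, 143 mm tall, standing; origin at the centre of its underside.

How it is judged:
On the way, in this order (a step that is already met when the one before it is completed fails the run):
1. the vial stands in the platform's recess (horizontal distance between vial and socket below 0.004 m and z of vial in the frame of socket below 0.003 m and angle between vial's own z axis and vertical below 0.1 rad), for 0.2 s.
2. the arm is swung over the vial, against its stop (all of step 1 and value of joint boom below 0.08 rad), for 0.2 s.
3. the platform is raised until the vial's cap lifts the foot a little (all of step 2 and value of joint foot between 0.0005 and 0.004 m), for 0.2 s.
At the end, for the whole second after the job is handed in: The vial stands in the recess (within 4 mm of its centre, less than 3 mm off its floor, tilted less than 0.1 rad), at rest; the arm is within 0.08 rad of its stop; the foot is lifted by 0.5 to 4 mm (all of step 3 and linear speed of vial below 0.01 m/s); the robot touches nothing.
It fails at once if the foot is pushed up by more than 8 mm (value of joint foot above 0.008 m).
It fails at once if the vial is tipped over (angle between vial's own z axis and vertical above 1 rad).
It fails at once if a bystander is shifted by more than 25 mm (distance of any of pill_jar, ampoule_a, ampoule_b, clip, flask from where it was at the start of the episode above 0.025 m).
It fails at once if a standing bystander is tipped (angle between any of pill_jar, ampoule_a, ampoule_b, flask's own z axis and vertical above 0.3 rad).
It also fails if it takes over 67 s, if anything falls off the work surface, if the arm or the gripper's body presses on something with over 40 N, if the wrist force passes 120 N, or if a joint passes its speed limit or range.

### The arm

A 7-joint arm with a two-finger parallel gripper is mounted at the origin on a cart in front of the work surface, level with it; the furniture and walls round the work are solid. World frame = base frame: x ahead of the robot, y to its left, z up, the work surface at z = 0. Lengths are in m, angles in rad, forces in N, time in s.
With the tool pointing down it reaches from about 0.425 to 0.825 m from the base axis. Payload 3.6 kg.
Tool frame: the origin (TCP) lies where the fingers leave the gripper's body, on its centre line; the fingertips stand 73 mm ahead of it and the grasp point (between the pads) lies 54 mm ahead of it; x points along the fingers, y is the direction in which the jaws open and shut, and the axes are right-handed (so a half turn about x gives the same grasp; the last joint's range is limited). The gripper opens to 85 mm and grips with 20 to 120 N. Pads are 22 mm wide; open, the fingers measure 114 mm over their backs; the gripper's body (76 mm by 85 mm) begins 54 mm behind the grasp point. The pads swing forward as they close: fully open they stand 13 mm farther back than shut.
Start: joints at [1.313, 0.615, -0.013, 1.423, 0.008, 1.103, -0.04], TCP at [0.149, -0.633, 0.304] pointing down, gripper open.
Joint ranges: [-3.12, 3.12], [-0.3, 2.06], [-1.34, 1.32], [0.26, 2.42], [-1.36, 4.5], [0.01, 1.98], [-2.84, 2.84]. Speed limits (rad/s): [2.79, 2.79, 3.14, 3.14, 3.14, 3.14, 3.14].

### API

Orientations are given as a unit quaternion [x, y, z, w].
In Python, from station import arm, snapshot, camera_info, ticket gives the robot as it stands. Calls block until the motion is done:
- arm.movep(position, orientation): joint-space move of the TCP to a pose.
- arm.line_to(position, velocity=0.15, ori=None): straight line of the TCP; ori=None keeps the orientation; velocity is the mean speed in m/s.
- arm.move_j(angles): joint-space move.
- arm.move_gripper(opening, effort=None): opening from 0.0 (shut) to 1.0 (fully open); effort is the grip in N (None keeps the last); returns when the fingers have stopped.
- arm.pause(seconds).
- arm.ik(position, orientation): joint angles nearest the present ones, or None.
- snapshot(name): name is "scene" or "top" or "wrist"; returns the picture (400x640x3 uint8, blue, green, red); there is no depth.
- camera_info(name): a dict with "fx", "fy", "cx", "cy" (pixels), "R" (3x3) and "t" (3): a world point X has camera coordinates R X + t; the wrist camera has in their place "T_tool_cam" (4x4, takes a point from camera to tool coordinates, whose origin is the TCP and whose axes are the tool frame's). Camera axes: x right, y down, z forward; pixel columns grow to the right and rows downward; lengths in m; the calibration is good to about 2 mm. A picture is of the moment at which its call begins: read the wrist's pose just before it. camera_info takes no time and is no camera call.
A pose or a line that the arm cannot do raises arm.MotionError and nothing moves.
- ticket.finish_job(): hands the job in, once; it reports no verdict.
Readings, each from a call of its own:
- arm.read_time(): time.
- arm.read_joint_positions(): joint angles.
- arm.read_dq(): joint speeds.
- arm.read_effort(): joint torques, N m.
- arm.read_tool_pos(): TCP position.
- arm.read_eef_rot(): TCP orientation.
- arm.read_ft_force(): force on the tool from outside, world axes, zero at the start.
- arm.read_wrist_torque(): the same for the moment, N m.
- arm.read_opening(): opening from 0.0 (shut) to 1.0 (fully open).
Only numpy, scipy, OpenCV 4.12 (cv2) and the standard library are available. Lean on these libraries where they do the work, as an engineer would, in place of code of your own. Each camera call takes 0.05 s, during which the arm holds its last target.

## Working session

There is one attempt and no reset: what is moved stays moved. The work goes in short steps, each a Python script; the robot and the scene stay as the last script left them, time stands still between calls to the robot, and variables do not carry over. Pictures are saved under pics/ and viewed, and the job is handed in when it is done.

```bash
ls; mkdir -p pics; python3 - <<'E'
from station import arm, snapshot, camera_info, ticket
import cv2
print(arm.read_time())
for n in ["scene","top","wrist"]:
    cv2.imwrite(f"pics/{n}0.png",snapshot(n)); print(n,camera_info(n))
print(arm.read_eef_rot(),arm.read_opening(),arm.read_tool_pos(),arm.read_time())
E
```

```text
pics
0.0
scene {'fx': 489.9310679479813, 'fy': 489.9310679479813, 'cx': 315.99521000934175, 'cy': 187.72465881976007, 'R': array([[ 0.50893892, -0.86077366,  0.00706246],
       [-0.4011223 , -0.2444099 , -0.88281635],
       [ 0.7616312 ,  0.44646669, -0.46966522]]), 't': array([-0.31473018,  0.28940936,  1.30539178])}
top {'fx': 408.10800086618326, 'fy': 408.10800086618326, 'cx': 324.36730902516996, 'cy': 194.60707383383806, 'R': array([[ 0.01065668, -0.99993326,  0.0044622 ],
       [-0.99488682, -0.01105089, -0.10038969],
       [ 0.1004323 , -0.00336956, -0.99493819]]), 't': array([-0.07903593,  0.52277188,  1.2051294 ])}
wrist {'fx': 319.9230663979739, 'fy': 319.9230663979739, 'cx': 317.0991630736992, 'cy': 194.83180341275553, 'T_tool_cam': array([[ 1.57182260e-05, -3.10045120e-01,  9.50721843e-01,
        -7.16039780e-02],
       [ 9.99999972e-01,  2.30425253e-04,  5.86123059e-05,
        -1.09949289e-03],
       [-2.37242781e-04,  9.50721816e-01,  3.10045114e-01,
        -7.79479660e-02],
       [ 0.00000000e+00,  0.00000000e+00,  0.00000000e+00,
         1.00000000e+00]])}
[-0.70231597 -0.08212627  0.70249024 -0.08071565] 1.0024408214435345 [ 0.14859064 -0.63233678  0.30298914] 0.15
```

View pics/scene0.png

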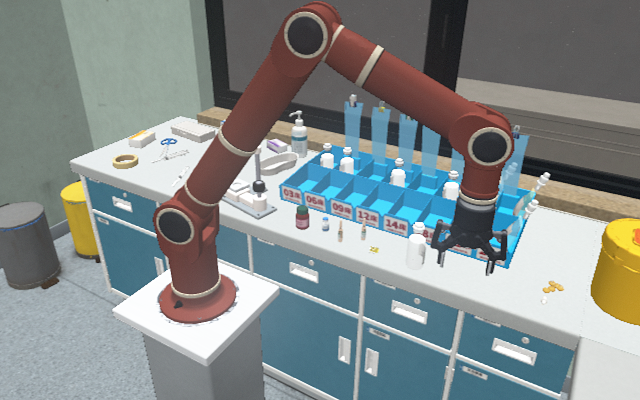

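View pics/top0.png

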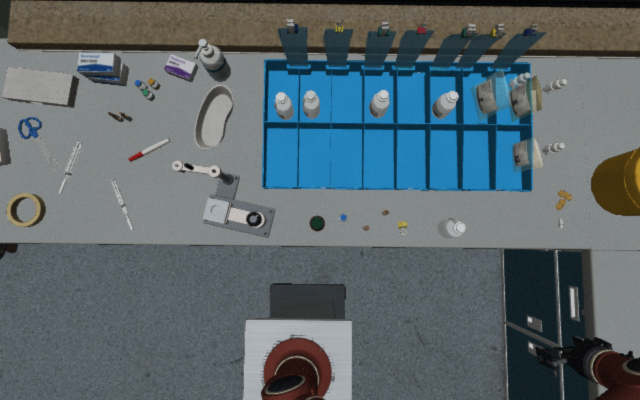

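```bash
python3 - <<'E'
import cv2
a=cv2.imread("pics/top0.png")[140:260,160:420]
b=cv2.imread("pics/scene0.png")[130:270,210:400]
cv2.imwrite("pics/z1.png",cv2.resize(a,None,fx=3,fy=3,interpolation=cv2.INTER_CUBIC))
cv2.imwrite("pics/z2.png",cv2.resize(b,None,fx=4,fy=4,interpolation=cv2.INTER_CUBIC))
E
```

```text
(no output)
```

View pics/z1.png

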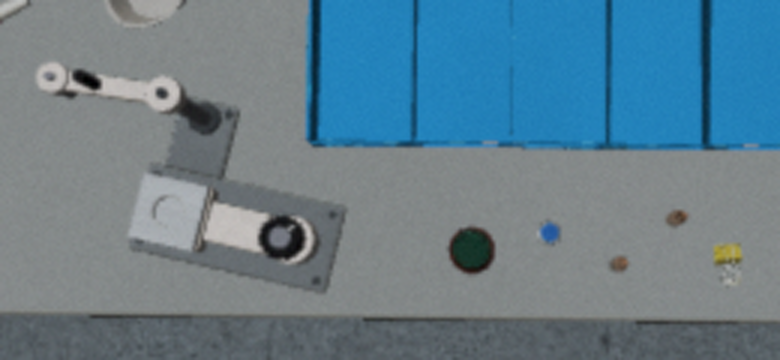

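View pics/z2.png

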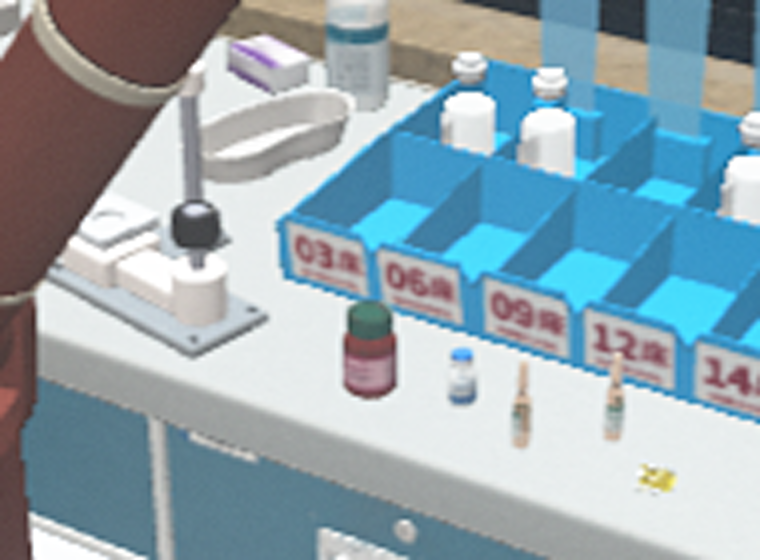

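```bash
cat > h.py <<'E'
import numpy as np, cv2
from station import arm, snapshot, camera_info, ticket
def ray(name,u,v,pose=None):
    c=camera_info(name); d=np.array([(u-c['cx'])/c['fx'],(v-c['cy'])/c['fy'],1.])
    if name=='wrist':
        from scipy.spatial.transform import Rotation as Ro
        p,q=pose; R=Ro.from_quat(q).as_matrix(); T=c['T_tool_cam']
        return p+R@T[:3,3], R@T[:3,:3]@d
    return -c['R'].T@c['t'], c['R'].T@d
def atz(name,u,v,z,pose=None):
    o,d=ray(name,u,v,pose); return o+d*(z-o[2])/d[2]
E
python3 - <<'E'
from h import *
for n,u,v,z in [("vial",549,232,.048),("jar",472,249,.072),("ampA",619,264,.078),("ampB",677,218,.078),("clip",728,262,.02),("recess",168,210,.060),("knob",281,237,.112),("hub",163,94,.178),("end",52,77,.178),("pegtop",79,74,.218),("flask",(455-160)*3,(222-140)*3,.143)]:
    print(n,atz("top",u/3+160-1/3,v/3+140-1/3,z).round(4))
for n,u,v,z in [("vial",461,353,.048),("knobtop",196,205,.112),("recess",100,218,.06)]:
    print('scene',n,atz("scene",u/4+210,v/4+130,z).round(4))
E
```

```text
vial [ 0.4557 -0.1279  0.048 ]
jar [ 0.4374 -0.0528  0.072 ]
ampA [ 0.4244 -0.1936  0.078 ]
ampB [ 0.469  -0.2493  0.078 ]
clip [ 0.4288 -0.3093  0.02  ]
recess [0.4725 0.2438 0.06  ]
knob [0.4453 0.1243 0.112 ]
hub [0.5681 0.2211 0.178 ]
end [0.5822 0.3199 0.178 ]
pegtop [0.5783 0.2825 0.218 ]
flask [ 0.4419 -0.4277  0.143 ]
scene vial [ 0.4527 -0.132   0.048 ]
scene knobtop [0.4525 0.1263 0.112 ]
scene recess [0.4679 0.2464 0.06  ]
```

```bash
cat >> h.py <<'E'
from scipy.spatial.transform import Rotation as Ro
def down(psi):
    y=np.array([np.cos(psi),np.sin(psi),0]); x=np.array([0,0,-1.]); z=np.cross(x,y)
    return Ro.from_matrix(np.stack([x,y,z],1)).as_quat()
def snap(name,fn):
    pose=(np.array(arm.read_tool_pos()),np.array(arm.read_eef_rot()))
    im=snapshot(name); cv2.imwrite("pics/"+fn,im); return im,pose
E
python3 - <<'E'
from h import *
print(Ro.from_quat(arm.read_eef_rot()).as_matrix().round(3))
for n,p in [("vial",(.4557,-.128,.2)),("vlow",(.4557,-.128,.085)),("rec",(.4725,.244,.14)),("rech",(.4725,.244,.25)),("knob",(.445,.1245,.152)),("peg",(.578,.2825,.255)),("peg2",(.5095,.235,.255))]:
    for d in range(-180,180,30):
        q=arm.ik(list(p),down(np.radians(d)).tolist())
        print(n,d,None if q is None else np.round(q,2))
E
```

```text
[[-0.     0.229 -0.973]
 [ 0.002 -0.973 -0.229]
 [-1.    -0.002  0.   ]]
vial -180 [-0.03  0.52  0.38  2.05 -0.32  0.63 -2.58]
vial -150 [ 0.07  0.5   0.22  2.05 -0.19  0.61 -2.19]
vial -120 [ 0.16  0.5   0.09  2.04 -0.08  0.6  -1.78]
vial -90 [ 0.25  0.5  -0.03  2.04  0.03  0.6  -1.37]
vial -60 [ 0.34  0.5  -0.16  2.04  0.14  0.61 -0.96]
vial -30 [ 0.42  0.51 -0.28  2.04  0.23  0.63 -0.53]
vial 0 [ 0.5   0.52 -0.39  2.03  0.32  0.64 -0.11]
vial 30 [ 0.58  0.54 -0.51  2.03  0.42  0.67  0.32]
vial 60 [ 0.65  0.56 -0.62  2.03  0.5   0.7   0.76]
vial 90 [ 0.71  0.59 -0.71  2.03  0.57  0.73  1.21]
vial 120 [ 0.93  0.77 -1.15  2.02  0.88  0.97  1.41]
vial 150 [ 0.93  0.77 -1.15  2.02  0.88  0.97  1.93]
vlow -180 [ 0.03  0.73  0.3   2.13 -0.58  0.36 -2.33]
vlow -150 [ 0.09  0.72  0.21  2.12 -0.42  0.33 -1.97]
vlow -120 [ 0.15  0.71  0.11  2.12 -0.24  0.32 -1.63]
vlow -90 [ 0.21  0.71  0.02  2.12 -0.05  0.31 -1.3 ]
vlow -60 [ 0.27  0.71 -0.07  2.12  0.14  0.32 -0.96]
vlow -30 [ 0.33  0.71 -0.15  2.12  0.3   0.33 -0.59]
vlow 0 [ 0.38  0.72 -0.23  2.12  0.44  0.35 -0.21]
vlow 30 [ 0.44  0.73 
[... 2686 characters left out ...]
4  1.3   0.93]
peg 150 [ 0.07  0.91 -1.15  1.49  0.84  1.3   1.45]
peg2 -180 [ 0.17  0.79 -1.15  1.73  0.79  1.16  1.93]
peg2 -150 [-1.02  0.7   0.94  1.77 -0.65  1.02 -2.45]
peg2 -120 [-0.25  0.55 -0.34  1.74  0.23  0.89 -2.78]
peg2 -90 [-0.14  0.58 -0.52  1.74  0.35  0.92 -2.38]
peg2 -60 [-0.1   0.59 -0.58  1.74  0.39  0.93 -1.89]
peg2 -30 [-0.02  0.63 -0.73  1.73  0.49  0.97 -1.46]
peg2 0 [ 0.07  0.68 -0.9   1.73  0.61  1.03 -1.05]
peg2 30 [ 0.14  0.74 -1.05  1.73  0.72  1.11 -0.63]
peg2 60 [ 0.19  0.81 -1.18  1.73  0.81  1.18 -0.18]
peg2 90 [ 0.2   0.84 -1.23  1.73  0.84  1.22  0.31]
peg2 120 [ 0.17  0.79 -1.15  1.73  0.79  1.16  0.89]
peg2 150 [ 0.17  0.79 -1.15  1.73  0.79  1.16  1.41]
```

```bash
python3 - <<'E'
from h import *
arm.movep([.4557,-.128,.2],down(0).tolist())
im,p=snap("wrist","w1.png"); print(p[0],arm.read_time())
E
```

```text
[ 0.45576802 -0.12936463  0.2000387 ] 2.35
```

View pics/w1.png

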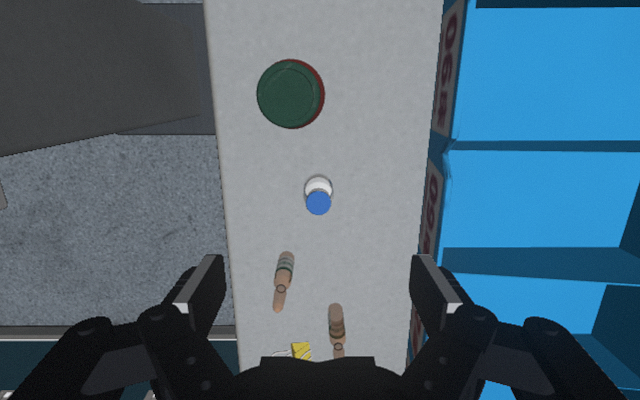

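```bash
cat >> h.py <<'E'
def blob(im,mask,box):
    x0,y0,x1,y1=box; m=np.zeros(mask.shape,np.uint8); m[y0:y1,x0:x1]=mask[y0:y1,x0:x1]*255
    n,l,s,c=cv2.connectedComponentsWithStats(m); k=1+np.argmax(s[1:,4]); return c[k],s[k]
E
python3 - <<'E'
from h import *
im,p=snap("wrist","w1b.png")
hsv=cv2.cvtColor(im,cv2.COLOR_BGR2HSV)
m=(hsv[...,0]>105)&(hsv[...,0]<125)&(hsv[...,1]>120)
c,s=blob(im,m,(290,170,345,230)); print(c,s)
print(atz('wrist',*c,.046,p), atz('wrist',318,177,.0,p), p[0])
big=cv2.resize(im[160:230,280:360],None,fx=7,fy=7,interpolation=cv2.INTER_CUBIC);cv2.imwrite("pics/w1z.png",big)
E
```

```text
[318.01096491 202.60087719] [306 191  25  24 456]
[ 0.45471432 -0.12886216  0.046     ] [ 0.4548261  -0.12131538  0.        ] [ 0.45574701 -0.12929446  0.20003417]
```

View pics/w1z.png

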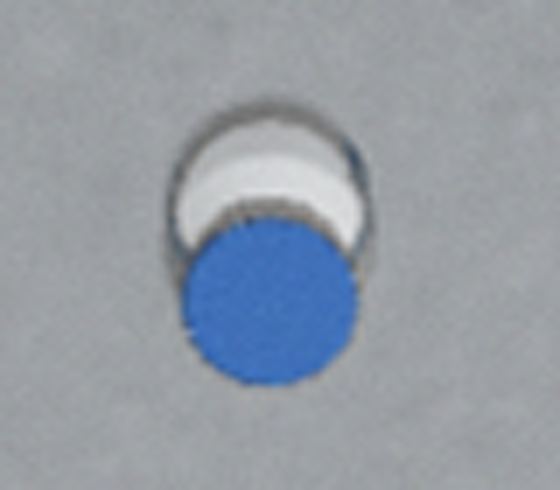

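```bash
python3 - <<'E'
from h import *
arm.line_to([.4547,-.129,.086],0.12)
arm.move_gripper(0.0,25)
print(arm.read_opening(),arm.read_tool_pos(),arm.read_ft_force(),arm.read_time())
arm.line_to([.4547,-.129,.25],0.2)
im,p=snap("wrist","w2.png"); print(p[0],arm.read_opening(),arm.read_ft_force(),arm.read_time())
E
```

```text
0.26868098731741974 [ 0.45480624 -0.12905205  0.08628928] [-0.68833934  0.50033264  3.54939179] 4.0833
[ 0.45392299 -0.12898827  0.24902843] 0.2639722051639052 [-0.45424909 -0.55500842 -0.91214618] 5.1
```

View pics/w2.png

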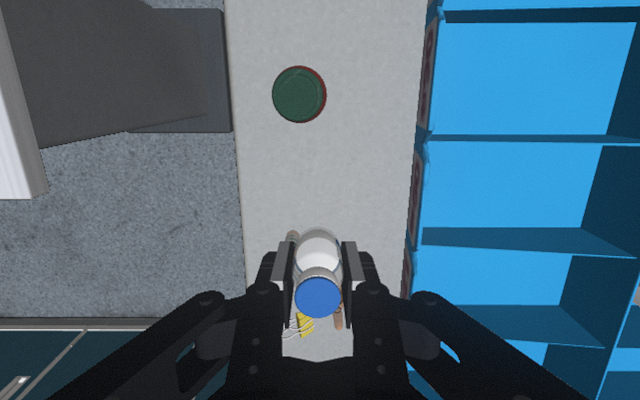

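```bash
python3 - <<'E'
from h import *
arm.movep([.4725,.17,.30],down(0).tolist())
im,p=snap("wrist","w3.png"); print(list(p[0]),list(p[1]),arm.read_opening(),arm.read_time())
E
```

```text
[np.float64(0.4728575630441898), np.float64(0.16797075745715023), np.float64(0.29926492274760524)] [np.float64(-0.4998857613909993), np.float64(-0.49905325452683724), np.float64(0.5015057699658352), np.float64(-0.4995518365452053)] 0.2713900444820303 6.3083
```

View pics/w3.png

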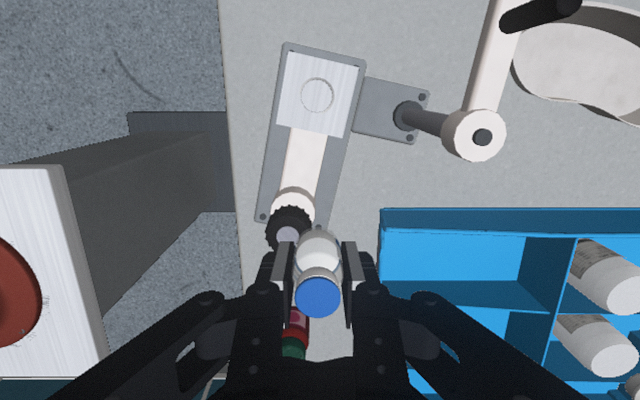

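```bash
python3 - <<'E'
from h import *
im=cv2.imread("pics/w3.png")
cv2.imwrite("pics/w3z.png",cv2.resize(im[40:150,260:380],None,fx=5,fy=5,interpolation=cv2.INTER_CUBIC))
cv2.imwrite("pics/w3h.png",cv2.resize(im[90:260,260:520],None,fx=3,fy=3,interpolation=cv2.INTER_CUBIC))
E
```

```text
(no output)
```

View pics/w3z.png

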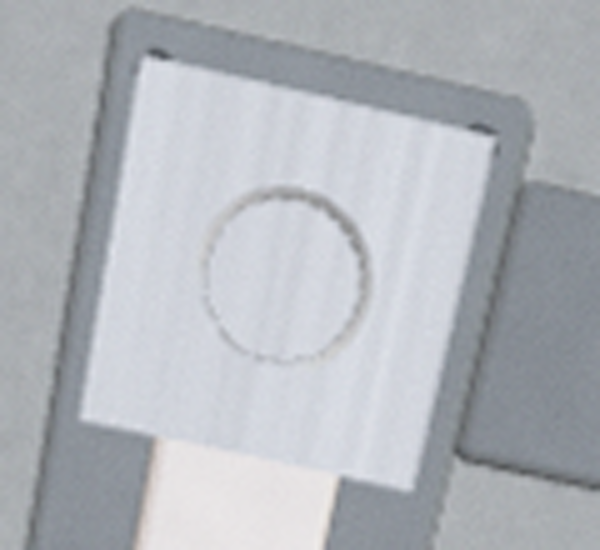

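View pics/w3h.png

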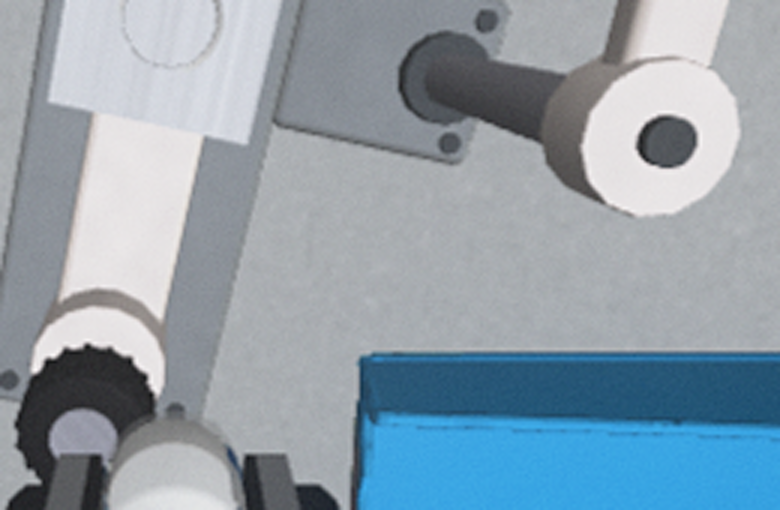

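```bash
python3 - <<'E'
from h import *
q=[-0.4998857613909993,-0.49905325452683724,0.5015057699658352,-0.4995518365452053]
p=(np.array([.4728576,.1679708,.2992649]),np.array(q))
o=-.4
f=lambda x,y,s,x0,y0:((x+.5)/s-.5+x0,(y+.5)/s-.5+y0)
C=[f(x,y,5,260,40) for x,y in [(143,57),(497,133),(413,490),(80,420)]]
for z in [.055,.06,.065]:
    P=np.array([atz('wrist',*c,z,p) for c in C]); print(z,np.linalg.norm(np.roll(P,-1,0)-P,axis=1).round(4),P.mean(0).round(4))
print(atz('wrist',*f(287,275,5,260,40),.060,p))
e=P[1]-P[0];print(np.degrees(np.arctan2(e[1],e[0])), np.degrees(np.arctan2(*(P[0]-P[3])[[1,0]])))
print('knob',atz('wrist',*f(83,437,3,260,90),.112,p))
print('hub',atz('wrist',*f(667,141,3,260,90),.178,p))
E
```

```text
0.055 [0.0659 0.0666 0.0662 0.066 ] [0.4701 0.2429 0.055 ]
0.06 [0.0648 0.0655 0.0651 0.0649] [0.4702 0.243  0.06  ]
0.065 [0.0638 0.0645 0.0641 0.0639] [0.4702 0.2431 0.065 ]
[0.4708827  0.24411395 0.06      ]
-11.354425374097152 77.58788862677618
knob [0.44432768 0.12560132 0.112     ]
hub [0.5696814  0.22143505 0.178     ]
```

```bash
python3 - <<'E'
from h import *
im=cv2.imread("pics/w3.png");hsv=cv2.cvtColor(im,cv2.COLOR_BGR2HSV)
m=(hsv[...,0]>105)&(hsv[...,0]<125)&(hsv[...,1]>120)
c,s=blob(im,m,(285,265,355,330)); print(c,s)
ci=camera_info('wrist');T=ci['T_tool_cam'];d=T[:3,:3]@np.array([(c[0]-ci['cx'])/ci['fx'],(c[1]-ci['cy'])/ci['fy'],1]);o=T[:3,3]
print(o+d*(.039-o[0])/d[0])
arm.line_to([.4712,.2440,.25],0.15)
arm.line_to([.4712,.2440,.155],0.12)
print(arm.read_tool_pos(),arm.read_ft_force(),arm.read_time())
snap("wrist","w4.png");snap("scene","s4.png")
E
```

```text
[317.01019022 297.03600543] [ 295  277   45   41 1472]
[ 0.039      -0.00172973 -0.00048103]
[0.47167411 0.2442065  0.15569498] [ 0.25920432  1.46577177 -0.82457514] 7.9917
```

View pics/w4.png

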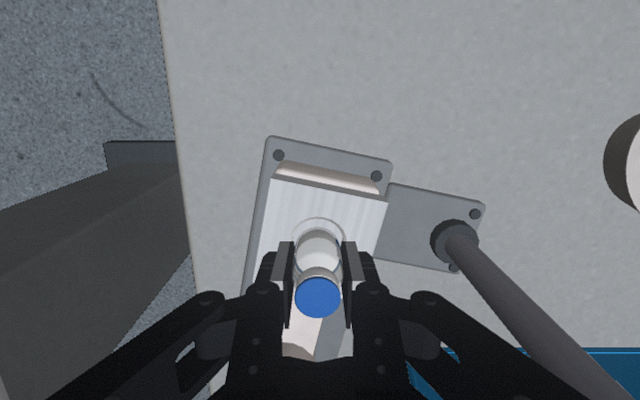

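View pics/s4.png

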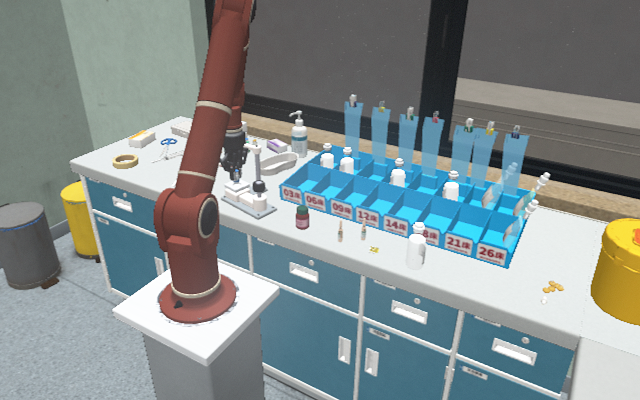

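```bash
python3 - <<'E'
from h import *
im=cv2.imread("pics/w4.png")
cv2.imwrite("pics/w4z.png",cv2.resize(im[200:320,260:380],None,fx=5,fy=5,interpolation=cv2.INTER_CUBIC))
E
```

```text
(no output)
```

View pics/w4z.png

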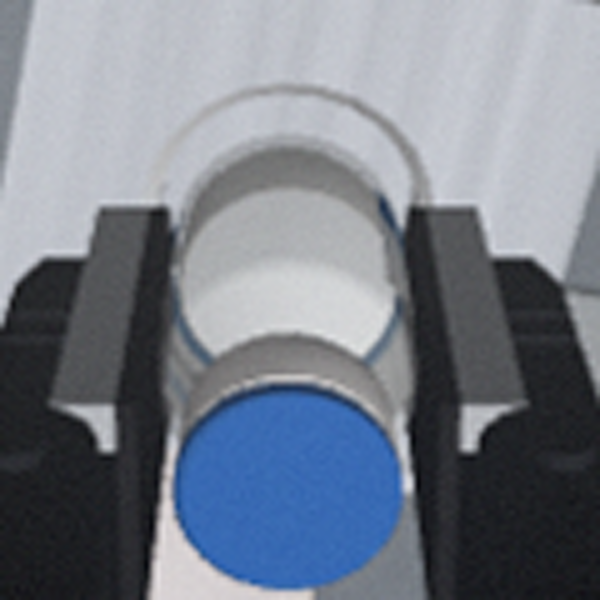

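```bash
python3 - <<'E'
from h import *
pose=(np.array(arm.read_tool_pos()),np.array(arm.read_eef_rot()))
f=lambda x,y,s,x0,y0:((x+.5)/s-.5+x0,(y+.5)/s-.5+y0)
l=atz('wrist',*f(152,190,5,260,200),.06,pose);r=atz('wrist',*f(432,190,5,260,200),.06,pose);t=atz('wrist',*f(292,85,5,260,200),.06,pose)
print(l,r,t,pose[0])
b=atz('wrist',*f(289,135,5,260,200),pose[0][2]-.086,pose); print(b)
E
```

```text
[0.45454726 0.24409006 0.06      ] [0.48678867 0.24407465 0.06      ] [0.47065323 0.25708026 0.06      ] [0.47169231 0.24429972 0.15591306]
[0.47029486 0.25530285 0.06991306]
```

```bash
python3 - <<'E'
from h import *
x,y=.4717,.2431
arm.line_to([x,y,.150],0.05)
f0=np.array(arm.read_ft_force());print(f0)
for z in [.146,.143,.1415,.1405,.1395,.1388]:
    arm.line_to([x,y,z],0.04)
    f=np.array(arm.read_ft_force())-f0
    print(z,np.round(arm.read_tool_pos(),4),f.round(2))
    if f[2]>4 or np.hypot(*f[:2])>5: break
print(arm.read_time())
snap("wrist","w5.png")
E
```

```text
[-0.14663188 -0.2053581  -0.02312224]
0.146 [0.4715 0.243  0.1457] [ 0.12 -0.34 -0.57]
0.143 [0.472  0.2434 0.1432] [0.38 0.52 1.73]
0.1415 [0.472  0.2435 0.1428] [-1.41 -0.27  8.99]
9.0917
```

View pics/w5.png

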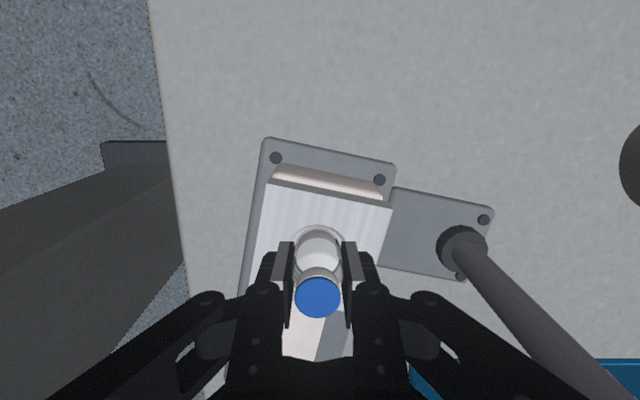

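```bash
python3 - <<'E'
from h import *
im=cv2.imread("pics/w5.png")
cv2.imwrite("pics/w5z.png",cv2.resize(im[200:320,260:380],None,fx=5,fy=5,interpolation=cv2.INTER_CUBIC))
E
```

```text
(no output)
```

View pics/w5z.png

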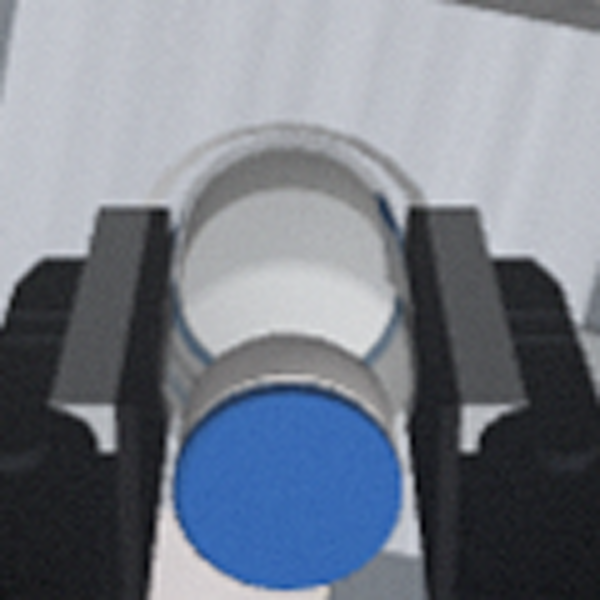

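```bash
python3 - <<'E'
from h import *
x,y=.4717,.2431
arm.line_to([x,y,.1426],0.04)
print(arm.read_ft_force())
arm.move_gripper(0.5)
print(arm.read_ft_force(),arm.read_opening())
arm.line_to([x,y,.215],0.15)
im,p=snap("wrist","w6.png")
cv2.imwrite("pics/w6z.png",cv2.resize(im[160:340,240:400],None,fx=4,fy=4,interpolation=cv2.INTER_CUBIC))
print(list(p[0]),arm.read_time())
E
```

```text
[-0.11404941 -0.48539973  5.08654574]
[-0.07621666  0.11414499 -0.23153515] 0.5010382452013658
[np.float64(0.4713516118792047), np.float64(0.24269642959520923), np.float64(0.21446740660069744)] 10.4
```

View pics/w6.png

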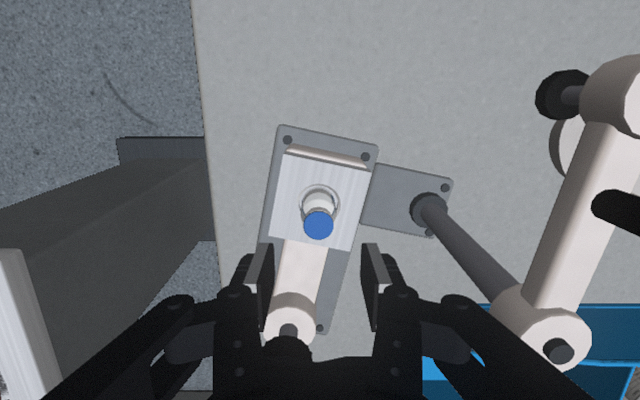

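View pics/w6z.png

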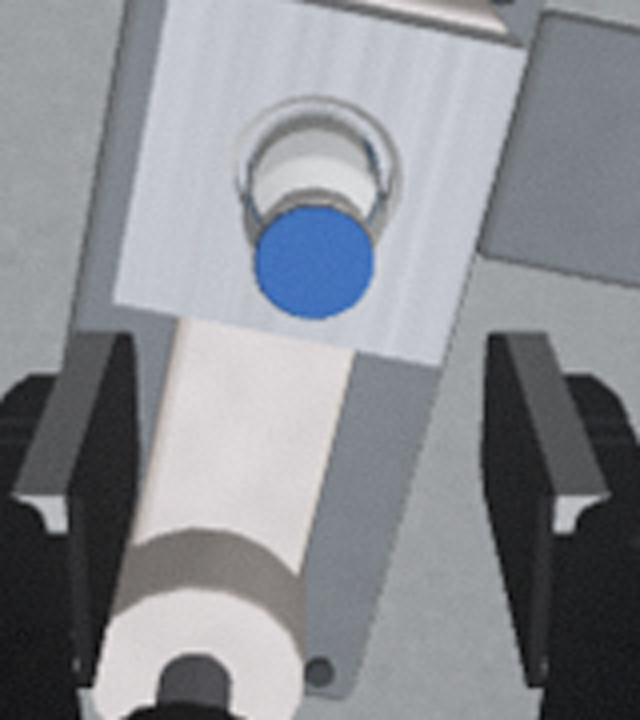

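```bash
python3 - <<'E'
from h import *
arm.line_to([.4717,.2431,.30],0.25)
arm.movep([.5776,.2828,.315],down(np.radians(35)).tolist())
im,p=snap("wrist","w7.png"); snap("top","t7.png")
print(list(p[0]),list(p[1]),arm.read_time())
E
```

```text
[np.float64(0.5765155645097965), np.float64(0.28241134110356514), np.float64(0.3124859325116517)] [np.float64(0.3254300960011952), np.float64(0.6282916868564544), np.float64(-0.32829286041964995), np.float64(0.6257544299812894)] 11.5917
```

View pics/w7.png

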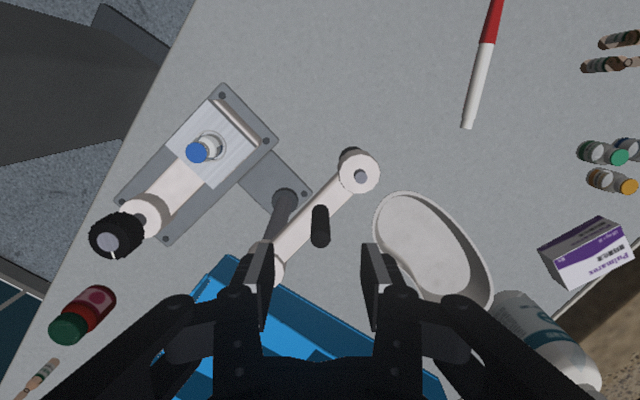

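```bash
python3 - <<'E'
from h import *
p=(np.array([.5765156,.2824113,.3124859]),np.array([.3254301,.6282917,-.3282929,.6257544]))
print(atz('wrist',321,239,.218,p),atz('wrist',319,210,.178,p),atz('wrist',361,175,.178,p))
im=cv2.imread("pics/w7.png")
cv2.imwrite("pics/w7z.png",cv2.resize(im[150:280,70:390],None,fx=2.5,fy=2.5,interpolation=cv2.INTER_CUBIC))
E
```

```text
[0.57683372 0.28324202 0.218     ] [0.57439118 0.28472343 0.178     ] [0.58296105 0.32103512 0.178     ]
```

View pics/w7z.png

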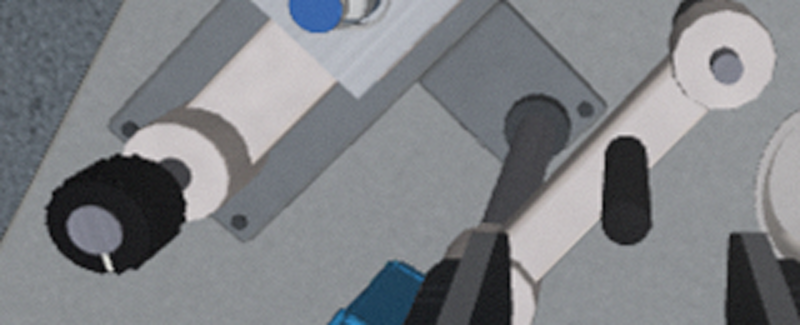

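```bash
python3 - <<'E'
from h import *
H=np.array([.5698,.2213]);Q=down(np.radians(35)).tolist()
P=lambda a:[*(H+.062*np.array([np.cos(np.radians(a)),np.sin(np.radians(a))])),.257]
x,y,_=P(83);print(P(83))
arm.line_to([x,y,.257],0.12,ori=Q)
f0=np.array(arm.read_ft_force())
arm.move_gripper(0,30)
print(arm.read_opening(),arm.read_tool_pos(),np.array(arm.read_ft_force())-f0)
for a in list(range(93,164,10))+[165.5]:
    arm.line_to(P(a),0.12,ori=Q)
    f=np.array(arm.read_ft_force())-f0; print(a,f.round(1),np.round(np.array(arm.read_tool_pos())-P(a),4))
    if np.linalg.norm(f)>25: break
print(arm.read_time())
snap("top","t8.png");snap("wrist","w8.png")
E
```

```text
[np.float64(0.5773558992911191), np.float64(0.282837861401762), 0.257]
0.12520850080276205 [0.57757901 0.28306203 0.25810561] [-0.28046978 -0.5325484   3.35432549]
93 [-0.2  2.   4.2] [0.0002 0.001  0.001 ]
103 [0.3 3.4 4. ] [-0.0001  0.002   0.0011]
113 [-1.8  5.   4.9] [-0.0008  0.0029  0.001 ]
123 [-2.6  6.3  4.2] [-0.0017  0.0038  0.001 ]
133 [-3.7  4.3  6.2] [-0.0021  0.0033  0.001 ]
143 [-4.8  4.3  6.9] [-0.0023  0.0026  0.0009]
153 [-4.5  3.1  8.1] [-0.002   0.0017  0.0009]
163 [-4.6  2.1  8.5] [-0.0016  0.0013  0.0009]
165.5 [-3.5  2.9  6.6] [-0.0013  0.002   0.0009]
14.85
```

View pics/w8.png

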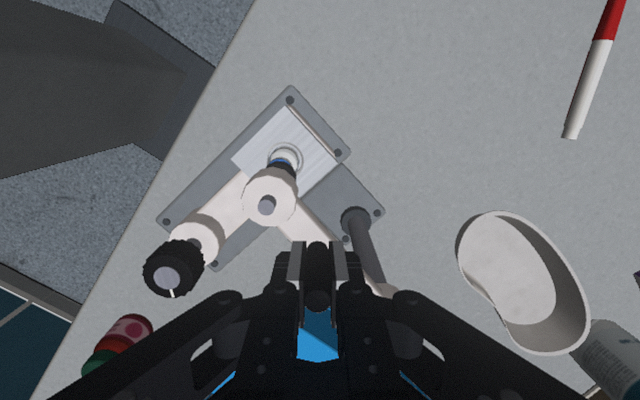

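```bash
python3 - <<'E'
from h import *
H=np.array([.5698,.2213]);Q=down(np.radians(35)).tolist()
P=lambda a:[*(H+.0635*np.array([np.cos(np.radians(a)),np.sin(np.radians(a))])),.257]
for a in [167.5,169.5,171.5,173.5,175.5]:
    arm.line_to(P(a),0.05,ori=Q)
    t=np.array(arm.read_tool_pos())[:2]-H; f=np.array(arm.read_ft_force())
    ft=f[:2]@[-np.sin(np.radians(a)),np.cos(np.radians(a))]
    print(a,f.round(1),round(ft,2),np.degrees(np.arctan2(t[1],t[0])).round(2),np.linalg.norm(t).round(4))
    if ft<-9: break
print(arm.read_time())
E
```

```text
167.5 [-1.   3.9  6.6] -3.58 165.99 0.064
169.5 [0.5 5.6 4.3] -5.6 166.89 0.064
171.5 [ 2.  10.4  1.1] -10.62 167.17 0.064
15.7
```

```bash
python3 - <<'E'
from h import *
H=np.array([.5698,.2213]);Q=down(np.radians(35)).tolist()
a=np.radians(168.5);x,y=H+.0638*np.array([np.cos(a),np.sin(a)])
arm.line_to([x,y,.257],0.05,ori=Q)
print(arm.read_ft_force())
arm.move_gripper(0.7)
arm.line_to([x,y,.33],0.2,ori=Q)
print(arm.read_ft_force())
arm.movep([.4458,.1252,.26],down(np.radians(160)).tolist())
im,p=snap("wrist","w9.png");snap("top","t9.png");print(list(p[0]),list(p[1]),np.round(arm.read_joint_positions(),2),arm.read_time())
cv2.imwrite("pics/t9z.png",cv2.resize(cv2.imread("pics/t9.png")[140:260,160:300],None,fx=5,fy=5,interpolation=cv2.INTER_CUBIC))
E
```

```text
[1.41720732 4.36984701 5.24865703]
[-0.07624407 -0.45048697 -1.38140378]
[np.float64(0.44583456525292114), np.float64(0.12530082811408533), np.float64(0.2598048819834353)] [np.float64(-0.40535695140329536), np.float64(0.5793891942900212), np.float64(0.40555888400149886), np.float64(0.57923733917665)] [ 0.45  0.67 -1.23  1.98  0.75  1.05  1.66] 18.725
```

View pics/w9.png

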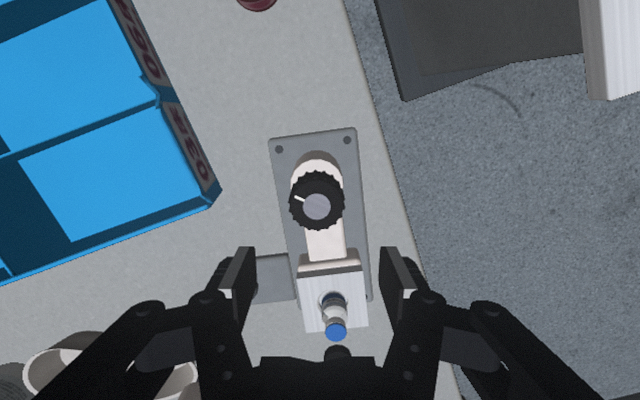

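View pics/t9z.png

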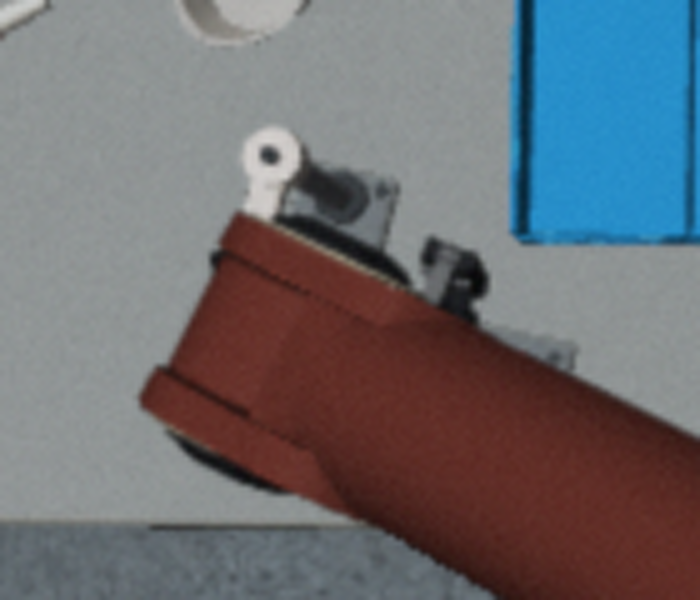

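```bash
python3 - <<'E'
from h import *
p=(np.array([.4458346,.1253008,.2598049]),np.array([-.405357,.5793892,.4055589,.5792373]))
im=cv2.imread("pics/w9.png")
m=im.max(2)<70
print(blob(im,m,(270,150,365,240)))
print(atz('wrist',317,206.5,.112,p),atz('wrist',317,200.5,.112,p))
cv2.imwrite("pics/w9z.png",cv2.resize(im[150:250,270:370],None,fx=6,fy=6,interpolation=cv2.INTER_CUBIC))
E
```

```text
(array([316.6387853 , 198.77410762]), array([ 288,  171,   57,   60, 1877], dtype=int32))
[0.44439796 0.12693253 0.112     ] [0.44281279 0.12258109 0.112     ]
```

View pics/w9z.png

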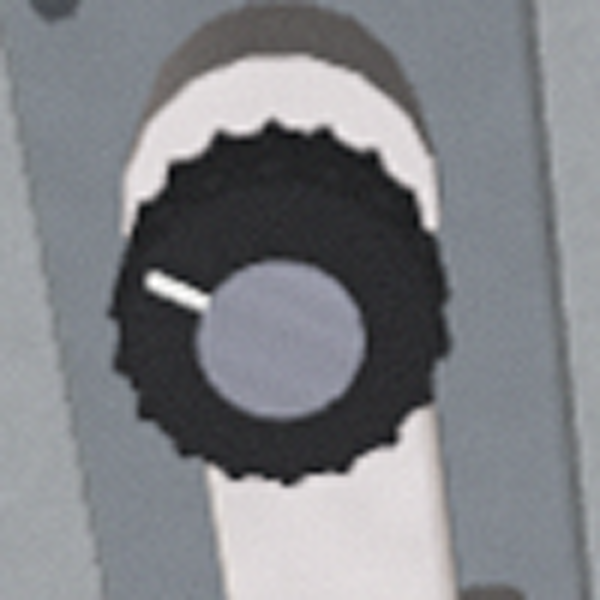

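```bash
python3 - <<'E'
from h import *
Q=down(np.radians(160)).tolist()
arm.line_to([.4447,.1258,.151],0.12,ori=Q)
f0=np.array(arm.read_ft_force());print(f0,np.round(arm.read_joint_positions(),3))
arm.move_gripper(0,50)
print(arm.read_opening(),arm.read_tool_pos(),np.round(arm.read_ft_force(),1))
q=list(arm.read_joint_positions())
q0=q[6]
for k in range(1,4):
    q[6]=q0-0.7*k
    arm.move_j(q); print(k,np.round(arm.read_ft_force(),1),np.round(arm.read_wrist_torque(),2),np.round(arm.read_tool_pos(),4),arm.read_joint_positions()[6])
print(arm.read_time())
snap("wrist","w10.png")
E
```

```text
[-0.84292598  0.80330972 -0.46939469] [ 0.329  0.809 -1.049  2.094  0.985  0.853  1.465]
0.4519589241292868 [0.44627641 0.12558534 0.1521706 ] [ 1.8 -2.5  5.7]
1 [ 0.7 -0.2 -0.9] [-0.13 -0.21 -0.11] [0.4465 0.1253 0.1522] 0.7660083163110877
2 [ 1.9 -3.2  0.1] [-0.48 -0.21 -0.06] [0.4465 0.1251 0.1522] 0.06643405779948398
3 [ 0.7 -4.   2.4] [-0.88 -0.08 -0.11] [0.4464 0.1249 0.1522] -0.6334415524717626
22.225
```

View pics/w10.png

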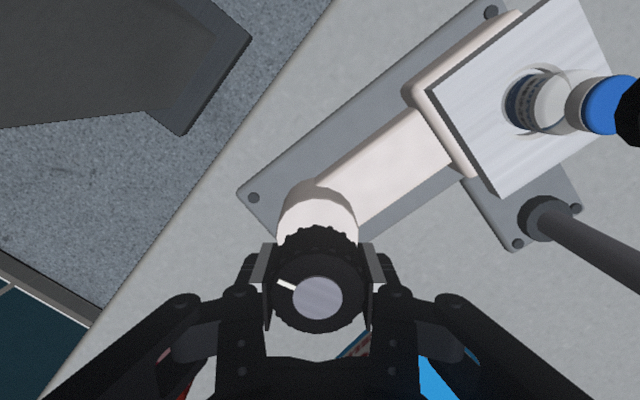

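```bash
python3 - <<'E'
from h import *
q=list(arm.read_joint_positions())
arm.move_gripper(0.75)
p=arm.read_tool_pos();print(np.round(arm.read_ft_force(),1))
q[6]=1.9; arm.move_j(q)
print(np.round(arm.read_ft_force(),1),np.round(arm.read_tool_pos(),4))
arm.move_gripper(0,50)
print(arm.read_opening(),np.round(arm.read_tool_pos(),4))
snap("wrist","w11a.png")
for d in [.9,.9]:
    q[6]-=d; arm.move_j(q); print(np.round(arm.read_ft_force(),1),np.round(arm.read_wrist_torque(),2),arm.read_joint_positions()[6])
snap("wrist","w11.png");snap("scene","s11.png")
cv2.imwrite("pics/s11z.png",cv2.resize(cv2.imread("pics/s11.png")[130:230,200:300],None,fx=6,fy=6,interpolation=cv2.INTER_CUBIC))
print(arm.read_time())
E
```

```text
[ 0.2 -0.2 -0.3]
[-0.  -0.3  0.7] [0.4463 0.1249 0.1522]
0.45767147618016707 [0.4462 0.125  0.1524]
[-1.8 -0.9  4.5] [-0.12  0.51 -0.13] 0.9991713587985814
[-2.7  0.   5.5] [-0.09  0.55 -0.1 ] 0.10023058679717076
27.0333
```

View pics/w11.png

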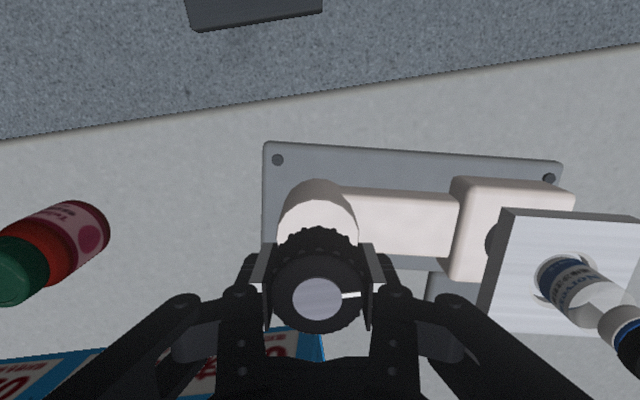

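View pics/s11z.png

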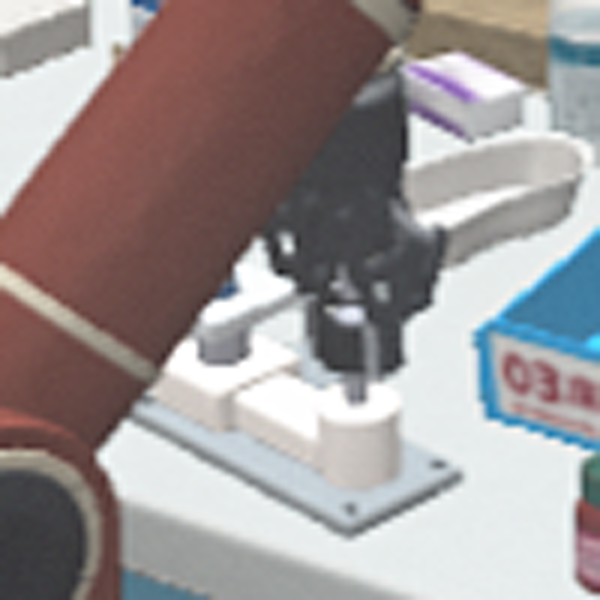

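```bash
python3 - <<'E'
from h import *
q=list(arm.read_joint_positions())
q[6]=.1-.2; arm.move_j(q); print(np.round(arm.read_wrist_torque(),2),arm.read_joint_positions()[6])
snap("wrist","w12a.png")
arm.move_gripper(0.75)
p=arm.read_tool_pos(); arm.line_to([p[0],p[1],.27],0.2)
# view pose: TCP on knob side, camera toward +y? look at arm end
arm.movep([.455,.15,.30],down(np.radians(-12)).tolist())
im,p=snap("wrist","w12.png"); print(list(p[0]),list(p[1]),arm.read_time())
im,_=snap("scene","s12.png")
cv2.imwrite("pics/s12z.png",cv2.resize(im[130:230,200:300],None,fx=6,fy=6,interpolation=cv2.INTER_CUBIC))
E
```

```text
[-0.08  0.33 -0.11] -0.09661165271062375
[np.float64(0.4546246244759587), np.float64(0.14969454858752476), np.float64(0.29907948676073276)] [np.float64(-0.5485078126901474), np.float64(-0.44561227803292974), np.float64(0.5499210587139582), np.float64(-0.4451468367483839)] 29.6083
```

View pics/w12.png

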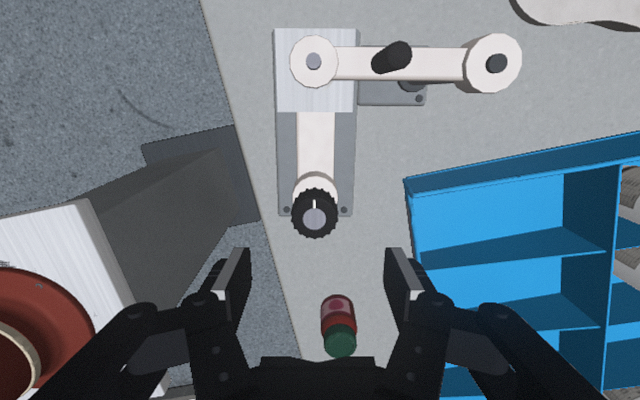

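View pics/s12z.png

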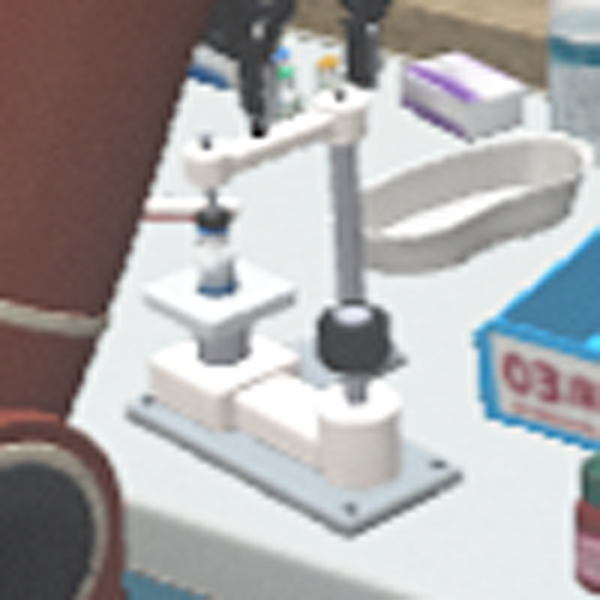

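```bash
python3 - <<'E'
from h import *
yaw=np.radians(-12.6);ex=np.array([np.cos(yaw),np.sin(yaw)]);ey=np.array([-ex[1],ex[0]])
t=np.array([.4722,.243])+.072*ex-.11*ey
arm.movep([*t,.26],down(np.radians(77.4)).tolist())
im,p=snap("wrist","w13.png"); print(list(p[0]),list(p[1]),arm.read_time())
E
```

```text
[np.float64(0.518294759259285), np.float64(0.1200412452182062), np.float64(0.26002555292178775)] [np.float64(0.07782411099035895), np.float64(0.7028850942592885), np.float64(-0.07774565803642856), np.float64(0.7027457325897853)] 30.925
```

View pics/w13.png

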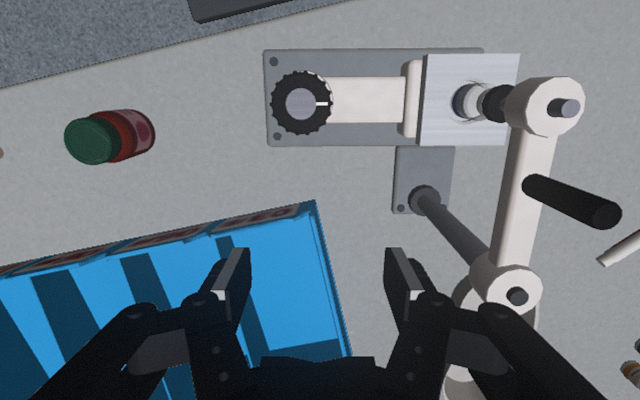

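```bash
python3 - <<'E'
from h import *
im=cv2.imread("pics/w13.png")
cv2.imwrite("pics/w13z.png",cv2.resize(im[60:150,440:600],None,fx=5,fy=5,interpolation=cv2.INTER_CUBIC))
cv2.imwrite("pics/w13k.png",cv2.resize(im[60:150,260:350],None,fx=6,fy=6,interpolation=cv2.INTER_CUBIC))
E
```

```text
(no output)
```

View pics/w13z.png

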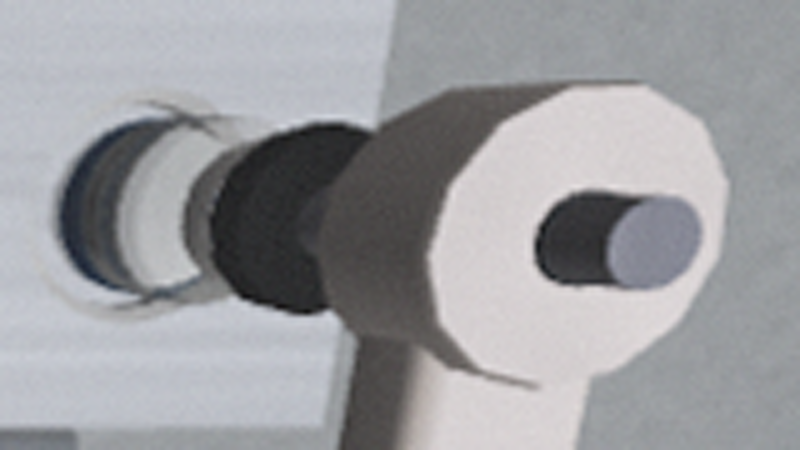

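View pics/w13k.png

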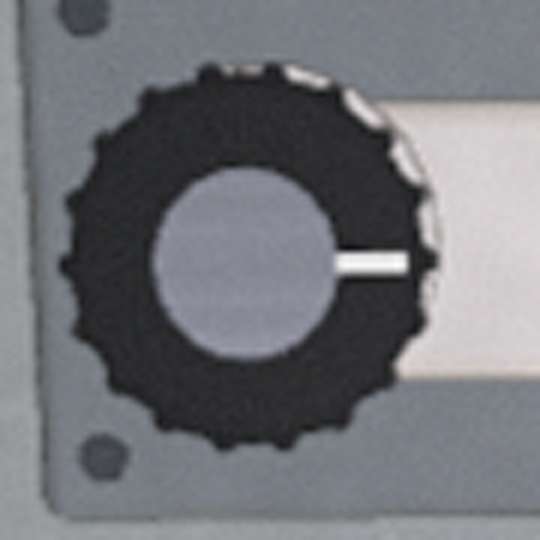

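```bash
python3 - <<'E'
from h import *
from scipy.optimize import least_squares
def hsolve(pa,pb,pose,z0=.178):
    B=atz('wrist',*pa,z0,pose); o,d=ray('wrist',*pb,pose)
    # h minimising xy distance
    k=np.linspace(0,.03,3001); P=o+d*((z0+k-o[2])/d[2])[:,None]
    e=np.hypot(*(P[:,:2]-B[:2]).T); i=e.argmin(); return k[i],e[i]
p13=(np.array([.5182948,.1200412,.2600256]),np.array([.0778241,.7028851,-.0777457,.7027457]))
f=lambda x,y,s,x0,y0:((x+.5)/s-.5+x0,(y+.5)/s-.5+y0)
print(hsolve(f(537,241,5,440,60),f(607,246,5,440,60),p13))
im=cv2.imread("pics/w7.png")
cv2.imwrite("pics/w7e.png",cv2.resize(im[145:205,330:390],None,fx=10,fy=10,interpolation=cv2.INTER_CUBIC))
E
```

```text
(np.float64(0.00895), np.float64(1.0843418564677936e-05))
```

View pics/w7e.png

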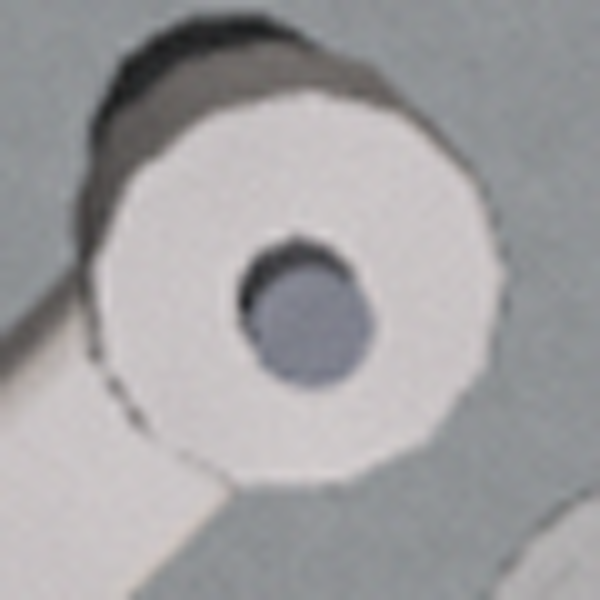

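```bash
python3 - <<'E'
from h import *
def hsolve(pa,pb,pose,z0=.178):
    B=atz('wrist',*pa,z0,pose); o,d=ray('wrist',*pb,pose)
    k=np.linspace(0,.03,3001); P=o+d*((z0+k-o[2])/d[2])[:,None]
    e=np.hypot(*(P[:,:2]-B[:2]).T); i=e.argmin(); return k[i],e[i]
p=(np.array([.5765156,.2824113,.3124859]),np.array([.3254301,.6282917,-.3282929,.6257544]))
f=lambda x,y,s,x0,y0:((x+.5)/s-.5+x0,(y+.5)/s-.5+y0)
for dx,dy in [(8,28),(10,28),(12,30),(12,26)]: print(hsolve(f(300,235,10,330,145),f(300+dx,235+dy,10,330,145),p))
p13=(np.array([.5182948,.1200412,.2600256]),np.array([.0778241,.7028851,-.0777457,.7027457]))
for a,b in [(537,607),(541,607),(537,603)]:print(hsolve(f(a,241,5,440,60),f(b,245,5,440,60),p13))
E
```

```text
(np.float64(0.007049999999999999), np.float64(0.0003803909857800925))
(np.float64(0.0072699999999999996), np.float64(0.0002686307497517685))
(np.float64(0.007909999999999999), np.float64(0.00021559169007658765))
(np.float64(0.007069999999999999), np.float64(9.842363055508073e-05))
(np.float64(0.008919999999999999), np.float64(9.330906833692501e-05))
(np.float64(0.008419999999999999), np.float64(6.786227240851057e-05))
(np.float64(0.00845), np.float64(6.93076416680858e-05))
```

```bash
python3 - <<'E'
from h import *
p=(np.array([.4546246,.1496945,.2990795]),np.array([-.5485078,-.4456123,.5499211,-.4451468]))
a=atz('wrist',494,63,.178,p);b=atz('wrist',313.5,61,.178,p);d=b-a;print(a,b,np.degrees(np.arctan2(d[1],d[0])),np.linalg.norm(d))
arm.line_to([.5183,.1200,.28],0.2)
arm.movep([.4464,.1250,.26],down(np.radians(120)).tolist())
arm.line_to([.4464,.1250,.152],0.12)
print(np.round(arm.read_tool_pos(),4),np.round(arm.read_ft_force(),1))
arm.move_gripper(0,50)
q=list(arm.read_joint_positions());print(q[6])
q[6]-=.12; arm.move_j(q); print(arm.read_joint_positions()[6],np.round(arm.read_ft_force(),1))
arm.pause(.2)
arm.move_gripper(0.75)
print(np.round(arm.read_ft_force(),1))
pp=arm.read_tool_pos();arm.line_to([pp[0],pp[1],.28],0.2)
yaw=np.radians(-12.6);ex=np.array([np.cos(yaw),np.sin(yaw)]);ey=np.array([-ex[1],ex[0]])
t=np.array([.4722,.243])+.072*ex-.11*ey
arm.movep([*t,.26],down(np.radians(77.4)).tolist())
arm.pause(.2)
im,p=snap("wrist","w14.png"); print(list(p[0]),list(p[1]),arm.read_time())
cv2.imwrite("pics/w14z.png",cv2.resize(im[60:150,440:600],None,fx=5,fy=5,interpolation=cv2.INTER_CUBIC))
cv2.imwrite("pics/w14k.png",cv2.resize(im[60:150,260:350],None,fx=6,fy=6,interpolation=cv2.INTER_CUBIC))
im,_=snap("scene","s14.png")
cv2.imwrite("pics/s14z.png",cv2.resize(im[130:290,200:430],None,fx=3,fy=3,interpolation=cv2.INTER_CUBIC))
E
```

```text
[0.57103057 0.2230613  0.178     ] [0.47276423 0.24485263 0.178     ] 167.49655086207835 0.10065353826070808
[0.4467 0.1253 0.1524] [-0.2  0.1  0.4]
0.8296491026268336
0.7121613153044154 [ 0.6 -0.3  0.9]
[ 0.5 -0.2 -0.4]
[np.float64(0.5174281692669455), np.float64(0.12023811372880877), np.float64(0.25984328663368716)] [np.float64(0.07669632453727175), np.float64(0.7033226192888838), np.float64(-0.07678749544528822), np.float64(0.7025372926345883)] 35.6333
```

View pics/w14z.png

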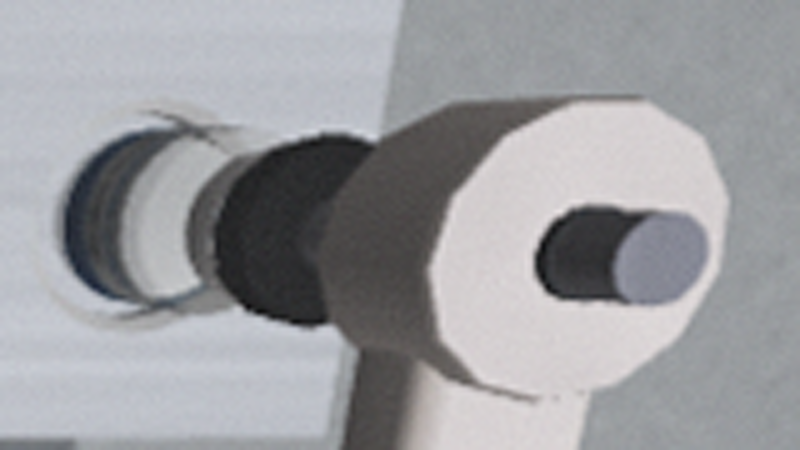

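View pics/w14k.png

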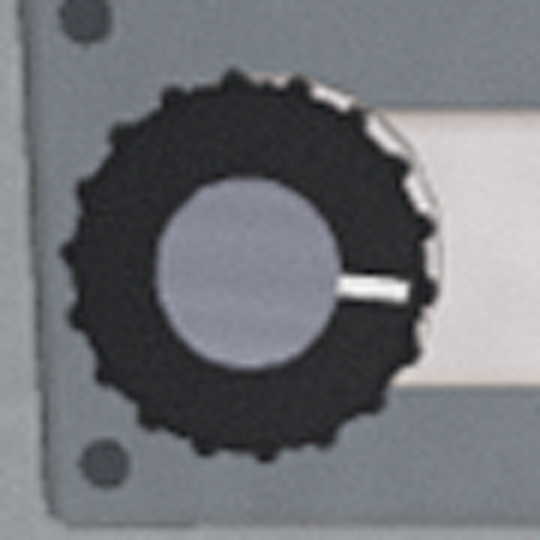

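View pics/s14z.png

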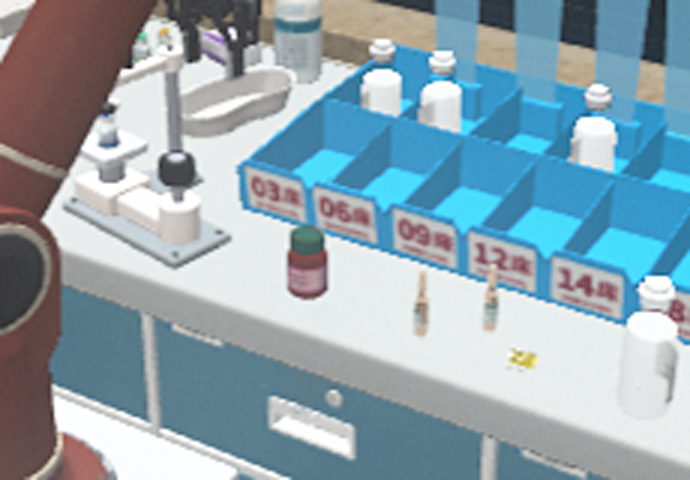

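```bash
python3 - <<'E'
from h import *
print(np.round(arm.read_ft_force(),1),arm.read_time()); ticket.finish_job()
E
```

```text
[ 0.9 -0.1  0.4] 35.6833
the job is handed in; nothing more can be done
```

I placed the vial in the recess, swung the arm to its stop, raised the platform until the cap lifted the foot, and handed the job in at 35.7 s. No verdict came back.

**Final checks**
- **Vial:** the last close-up shows it upright and central in the recess.
- **Arm:** I measured its direction at 167.5°, in line with the jack's closed direction (about 167.4°). The force also rose at the stop. I took this image before the last small turn of the knob and saw no later sign of movement.
- **Foot:** I estimate it is lifted about 2 mm. The knob pointer gives about 1.9–2.0 mm, if its zero mark points along the jack's +x. The height of the stem above the arm gives about 2 mm, good to roughly 0.7 mm. The stem rose further with the last small turn, so the cap is in contact.
- **Other things:** the jar, both ampoules, the clip and the flask look unmoved and upright in the last scene picture.
- **Robot:** the gripper is open and clear of everything, and the force reading was under 1 N.

**Disagreements**
- **Platform height:** it was not fully down at the start. Contact when placing the vial, and later the pointer, both put it about 3.7–3.9 mm up, so I turned the knob 4.22 rad in all instead of about 4.8.
- **Camera readings:** the wrist and top cameras disagreed by 1–2 mm in places. The vial and knob still ended up where they should.

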